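# Clamp a printed gear with the guarded knob

## Task

Lay the yellow printed gear flat on the plate of the small finishing vise, in the middle between its two jaws, let go of it, then reach down into the orange guard collar and turn the recessed black knob clockwise until the jaws hold the gear snugly, with about 15 N: feel for it, because a loose gear will slip and more than 28 N crushes the teeth. Do not lean on the collar, and leave the tin, the white gear and the yellow screwdriver where they are.

Things in the scene. Friction and masses are not known exactly. Their poses are not given: they have to be found in the camera images.
- gear: yellow printed spur gear, 42 mm across the teeth, rim 8 mm thick, 11 mm at the hub, lying flat, loose, about 15 g; origin at the centre of its underside
- vise: small finishing vise fixed to the bench: dark steel plate 110 (x) x 230 (y) x 12 mm, origin at the centre of its underside; the gear lies on the plate, 12 mm above the bench. Along its own y axis stand, from -y to +y: fixed jaw, gap for the gear, moving jaw, orange round guard collar with the knob inside
- fixed_jaw: fixed aluminium jaw with a black rubber face, 84 mm wide along the vise's x, 16 mm high above the plate; origin at the foot of its face, which looks to the vise's +y, 21 mm to the -y side of seat. At the start the moving jaw's face (same size) is 46 to 59 mm away from it; how far is not marked and differs each time
- seat (a point): point on the upper side of the base plate where the centre of the gear's underside is when the gear touches the fixed jaw; 55 mm to the -y side of the vise's origin; axes as the vise's
- collar: orange round guard collar that stands on the vise plate round the knob, open above; 80 mm inside, 92 mm outside, 38 mm high, so that its rim is 50 mm above the bench; origin at the centre of its foot, 12 mm above the bench, on the knob's axis, 60 mm to the +y side of the vise's origin
- knob_grip (a point): point on the knob's axis, 32 mm above the bench, half-way up its bar grip. Black knob: a bar 36 mm long (this point's x), 14 mm thick (its y), top 42 mm above the bench, 8 mm below the collar's rim, on a disc 42 mm across with its upper side 18 mm above the bench. The gripper must be part closed to enter the collar
- clamp_knob (a joint): knob angle, 0 at the start, growing clockwise seen from above to a stop at 2.0 rad. Closes the moving jaw 16 mm per rad, 0.25 to 1.1 rad up to touching the gear, then winds up a spring: about 100 N per rad. Stays where left. Drag while turning is steady, at most 0.45 N m; each newton of clamping adds 0.016 N m: 15 N is felt as 0.24 N m more than turning it free
- tin: round tin 62 mm across, 24 mm high, bystander; origin at the centre of its underside
- small_gear: white printed gear 26 mm across, 10 mm thick, bystander; origin at the centre of its underside
- driver: screwdriver with a yellow handle, 228 mm long along its y, 27 mm thick, bystander; origin at the centre of its underside
Things that resemble listed ones, but are neither listed nor needed, are in the scene too. What is meant by the gear is not blue, brown or red, and is the smaller of those in its own colour.

How it is judged:
By the outcome, as a careful person would: the job done as asked, in the order asked, and still so for the second after the job is handed in, with the robot touching nothing.
It also fails if it takes over 72 s, if anything falls off the work surface, if the arm or the gripper's body presses on something with over 40 N, if the wrist force passes 120 N, or if a joint passes its speed limit or range.

## Robot

A 6-joint arm with a two-finger parallel gripper is mounted at the origin on a cart in front of the work surface, level with it; the furniture and walls round the work are solid. World frame = base frame: x ahead of the robot, y to its left, z up, the work surface at z = 0. Lengths are in m, angles in rad, forces in N, time in s.
With the tool pointing down it reaches from about 0.425 to 0.95 m from the base axis. Payload 3.5 kg.
Tool frame: the origin (TCP) lies at the very end of the fingers, on their centre line; the grasp point (between the pads) lies 19 mm behind it; z points along the fingers, y is the line along which they close (so a half turn about z gives the same grasp; the last joint's range is limited). The gripper opens to 85 mm and grips with 20 to 120 N. Pads are 22 mm wide; open, the fingers measure 114 mm over their backs; the gripper's body (76 mm by 85 mm) begins 54 mm behind the grasp point. The pads swing forward as they close: fully open they stand 13 mm farther back than shut.
Start: joints at [-1.464, 0.286, 1.577, -0, 1.279, -0.15], TCP at [0.171, -0.653, 0.231] pointing down, gripper open.
Joint ranges: [-2.77, 2.77], [-0.9, 2.22], [0.21, 2.48], [-1.53, 4.67], [0.24, 2.81], [-2.84, 2.84]. Speed limits (rad/s): [2.79, 2.79, 3.14, 3.14, 3.14, 3.14].

## Interface

Orientations are given as a unit quaternion [x, y, z, w].
In Python, from cell import r gives the robot as it stands.
- The arm moves only by the shell command python3 -m crank 'ROWS' [FORCE]. ROWS is JSON, a list of rows, each an object of numbers: "gripper": the closure, from 0 (fully open) to 1 (shut); "tx", "ty", "tz": the shift along the tool's x, y, z in mm; "turn": the turn about the tool's z in rad. In form: [{"gripper": .., "tx": .., "ty": .., "tz": .., "turn": ..}, ...]. A call has 1 to 20 rows; each row is the pose to reach, as a shift and turn from the pose commanded when the call began, along the tool's axes at that moment; what a row does not reach only later rows make up. A row lasts 1/8 s, in which the tool goes at most 62.5 mm and 10.7 degrees, less where a joint would pass 70% of its speed; a pose out of reach is approached as far as the arm can. A call with a gripper value outside its range is refused whole. The fingers move at their own pace and stop on an object; FORCE is the grip in N (left out, the last holds). Time passes only in rows, so rows that repeat a pose let the fingers close. It gives the time, the measured TCP pose, the force, the opening and the grip force at its end, in the units of the state.
- r.get_obs(): the state, without advancing time (a new reading comes with each control period).
- r.capture(name): name is "side" or "top" or "wrist"; returns a dict with "img" (384x512x3 uint8, red, green, blue), "intrinsics" (3x3 intrinsics, pixels), "T" (4x4, takes a point from camera to world coordinates). Camera axes: x right, y down, z forward; pixel columns grow to the right and rows downward; lengths in m; the calibration is good to about 2 mm. A picture is of the moment at which its call begins. There is no depth.
- r.finish_job(): hands the job in; it is judged then, once.
Trained networks look in a picture, given as the dict that the camera call returned (one of the last four; its "shot" number tells which), for a name from the list of things; names that differ only in an ending like _2 or _b are one class to them, and where a whole thing is asked for, a point or a joint stands for the part that bears it (a point fixed in the world has none). Each returns a list of dicts, best first, with "confidence" (0 to 1); they miss things now and then, are a little off and sometimes report something else, mostly with a low value. They report only what shows in the picture. A call takes as long as a camera call. They do not tell look-alikes from the thing itself.
- r.recognise(picture, name): "location" ([x, y, z] in m, in world coordinates, good to about 4 mm: the middle of the surface that is visible of it).
- r.pinpoint(picture, name): "location" ([x, y, z] in m, in world coordinates, good to about 4 mm: a listed point, or the origin of a listed thing).
The state is a dict: "clock": time; "joints": joint angles; "qvel": joint speeds; "effort": joint torques, N m; "position": TCP position; "ee_rot": TCP orientation; "force": force on the tool from outside, world axes, zero at the start; "torque": the same for the moment, N m; "grip_width": opening from 0.0 (shut) to 1.0 (fully open); "grip_force": force on a finger pad.
Only numpy, scipy, OpenCV 4.12 (cv2) and the standard library are available. Lean on these libraries where they do the work, as an engineer would, in place of code of your own. Each camera call takes 0.05 s, during which the arm holds its last target. There are 200 camera calls.

## Working session

There is one attempt and no reset: what is moved stays moved. The work goes in short steps, Python scripts to look and compute and a shell command to move; the robot and the scene stay as the last step left them, time stands still between calls to the robot, and variables do not carry over. Pictures are saved under pics/ and viewed, at most 11 in all, crops included, and the job is handed in when it is done.

```bash
mkdir -p pics; ls; cat > h.py <<'E'
from cell import r
import numpy as np, cv2
from scipy.spatial.transform import Rotation as R
def ray(p,u,v):
    d=p["T"][:3,:3]@np.linalg.solve(np.array(p["intrinsics"]),[u,v,1]); return p["T"][:3,3],d/np.linalg.norm(d)
def onz(p,u,v,z):
    o,d=ray(p,u,v); return o+d*(z-o[2])/d[2]
def proj(p,X):
    T=np.array(p["T"]); c=T[:3,:3].T@(np.array(X)-T[:3,3]); q=np.array(p["intrinsics"])@c; return q[:2]/q[2]
def totool(X):
    o=r.get_obs(); return R.from_quat(o["ee_rot"]).inv().apply(np.array(X)-o["position"])*1000
E
python3 - <<'E'
from h import *
o=r.get_obs(); print(o)
ims=[]
for n in ("side","top"):
    p=r.capture(n); p["T"]=np.array(p["T"]); ims.append(p["img"])
    for k in "gear vise fixed_jaw seat collar knob_grip tin small_gear driver".split():
        for d in r.pinpoint(p,k)[:4]:
            print(n,k,round(d["confidence"],2),np.round(d["location"],3),np.round(proj(p,d["location"])))
    cv2.imwrite(f"pics/{n}.png",cv2.resize(p["img"],(768,576))[:,:,::-1])
E
```

```text
pics
{'clock': 0.0, 'joints': array([-1.46400113e+00,  2.87170142e-01,  1.57819399e+00,  3.97365228e-05,
        1.27858523e+00, -1.49999002e-01]), 'qvel': array([-0.00071818,  0.00140001, -0.00042586, -0.00012899,  0.00161628,
       -0.00031327]), 'effort': array([ 1.18048159e-03, -4.05979013e+01, -2.92624801e+01, -3.14090369e-05,
        5.86417853e-03, -4.28922348e-06]), 'position': array([ 0.17140479, -0.65219315,  0.22993499]), 'ee_rot': array([ 9.91768457e-01,  1.28038815e-01,  4.44675014e-05, -1.17766627e-03]), 'force': array([0.48232522, 0.48503108, 0.23103992]), 'torque': array([-0.0286684 ,  0.02745355, -0.02245915]), 'grip_force': 0.0, 'grip_width': 0.9970548510253859}
side gear 0.93 [ 0.48  -0.453  0.004] [239. 290.]
side gear 0.57 [ 0.547 -0.293  0.   ] [269. 253.]
side gear 0.51 [ 0.458 -0.352  0.003] [234. 264.]
side gear 0.42 [ 0.348 -0.34  -0.002] [192. 263.]
side vise 0.97 [0.528 0.044 0.002] [265. 195.]
side fixed_jaw 0.72 [ 0.5   -0.03   0.016] [256. 202.]
side seat 0.89 [ 0.506 -0.013  0.016] [258. 199.]
side collar 0.82 [0.546 0.099 0.014] [270. 185.]
side knob
[... 244 characters left out ...]
19.]
top gear 0.66 [ 0.46  -0.354 -0.001] [338. 196.]
top gear 0.65 [ 0.346 -0.339  0.001] [336. 228.]
top gear 0.63 [0.542 0.103 0.036] [211. 175.]
top vise 0.84 [0.524 0.041 0.002] [229. 181.]
top fixed_jaw 0.51 [ 0.5   -0.027  0.013] [248. 187.]
top seat 0.97 [ 0.506 -0.01   0.006] [243. 185.]
top collar 0.59 [0.544 0.099 0.013] [213. 175.]
top knob_grip 0.62 [0.547 0.1   0.012] [213. 175.]
top knob_grip 0.5 [0.542 0.103 0.039] [211. 174.]
top tin 0.79 [ 0.485 -0.185  0.002] [291. 190.]
top small_gear 0.51 [0.47  0.344 0.004] [146. 197.]
top small_gear 0.43 [ 0.616 -0.286 -0.001] [317. 155.]
top driver 0.64 [0.471 0.339 0.005] [147. 197.]
top driver 0.41 [ 0.5   -0.028  0.011] [248. 187.]
```

```bash
python3 - <<'E'
import cv2
a=cv2.imread("pics/side.png");b=cv2.imread("pics/top.png")
# crop x 120..420, y 130..320 in orig => *1.5
A=cv2.resize(a[195:480,210:540],(693,600)); 
A=cv2.resize(a[215:480,210:540],(372,298));
c=cv2.resize(b[180:380,170:600],(800,372)); d=cv2.resize(a[215:480,230:500],(232,228))
cv2.imwrite("pics/m1.png",c)
cv2.imwrite("pics/m2.png",cv2.resize(a[215:480,230:560],(747,600)))
E
```

```text
(no output)
```

View pics/m1.png

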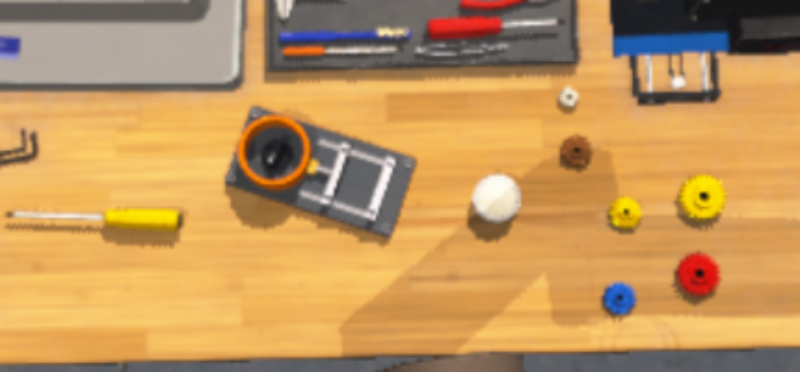

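View pics/m2.png

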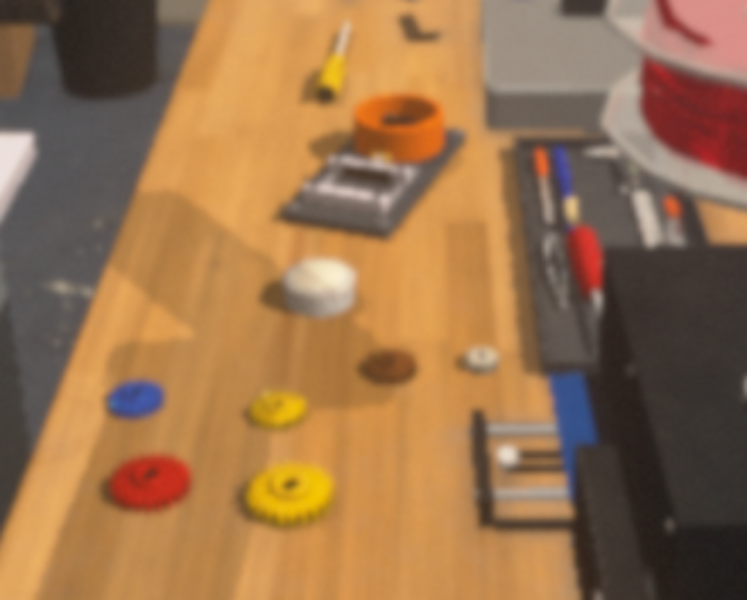

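The networks and the pictures agree: the small yellow gear is at m1 (625,213), about (0.459,-0.353). The vise is at m1 (320,170) with yaw about -19°. I'll take a wrist look next.

```bash
python3 - <<'E'
from h import *
print(totool([0.44,-0.353,0.20]))
E
```

```text
[ 335.87594966 -221.81394243   31.32797913]
```

```bash
python3 -m crank '[{"gripper":0,"tx":50,"ty":-33,"tz":5,"turn":-0.18},{"gripper":0,"tx":100,"ty":-66,"tz":10,"turn":-0.36},{"gripper":0,"tx":150,"ty":-99,"tz":15,"turn":-0.54},{"gripper":0,"tx":200,"ty":-132,"tz":20,"turn":-0.72},{"gripper":0,"tx":250,"ty":-165,"tz":25,"turn":-0.9},{"gripper":0,"tx":300,"ty":-198,"tz":30,"turn":-0.98},{"gripper":0,"tx":336,"ty":-222,"tz":31,"turn":-0.98},{"gripper":0,"tx":336,"ty":-222,"tz":31,"turn":-0.98},{"gripper":0,"tx":336,"ty":-222,"tz":31,"turn":-0.98}]'
cat > look.py <<'E'
from h import *
import sys
def look(names,fn=None,cam="wrist"):
    p=r.capture(cam); p["T"]=np.array(p["T"])
    for k in names.split():
        for m in ("pinpoint","recognise"):
            for d in getattr(r,m)(p,k)[:3]:
                print(m,k,round(d["confidence"],2),np.round(d["location"],4),np.round(proj(p,d["location"])))
    if fn: cv2.imwrite(f"pics/{fn}.png",cv2.resize(p["img"],(768,576))[:,:,::-1])
    return p
E
python3 - <<'E'
from look import *
p=look("gear","w1"); print(p["T"],p["intrinsics"],totool(p["T"][:3,3]))
E
```

```text
clock: 2.12
position: [0.4399, -0.3532, 0.2006]
ee_rot: [0.815, 0.58, -0.0, 0.0]
force: [-0.3, -0.1, 1.1]
grip_width: 1.0
grip_force: 0.0
pinpoint gear 0.86 [ 0.477  -0.451  -0.0012] [309. 240.]
pinpoint gear 0.79 [ 0.4581 -0.3494  0.0022] [269. 169.]
pinpoint gear 0.68 [ 3.804e-01 -4.385e-01  3.000e-04] [232. 256.]
recognise gear 0.97 [ 0.545  -0.2939  0.0092] [331.  94.]
recognise gear 0.97 [ 0.3515 -0.3409  0.0068] [179. 193.]
recognise gear 0.8 [ 0.382  -0.4402  0.0102] [234. 260.]
[[ 9.44548605e-01 -3.15139705e-01 -9.22762059e-02  4.64987177e-01]
 [-3.28370451e-01 -9.05728877e-01 -2.68007552e-01 -2.83564619e-01]
 [ 8.82596418e-04  2.83446939e-01 -9.58987515e-01  3.44292572e-01]
 [ 0.00000000e+00  0.00000000e+00  0.00000000e+00  1.00000000e+00]] [[303.19851267   0.         255.85619302]
 [  0.         303.19851267 200.09704092]
 [  0.           0.           1.        ]] [  74.81076333    1.03864517 -143.8810847 ]
```

View pics/w1.png

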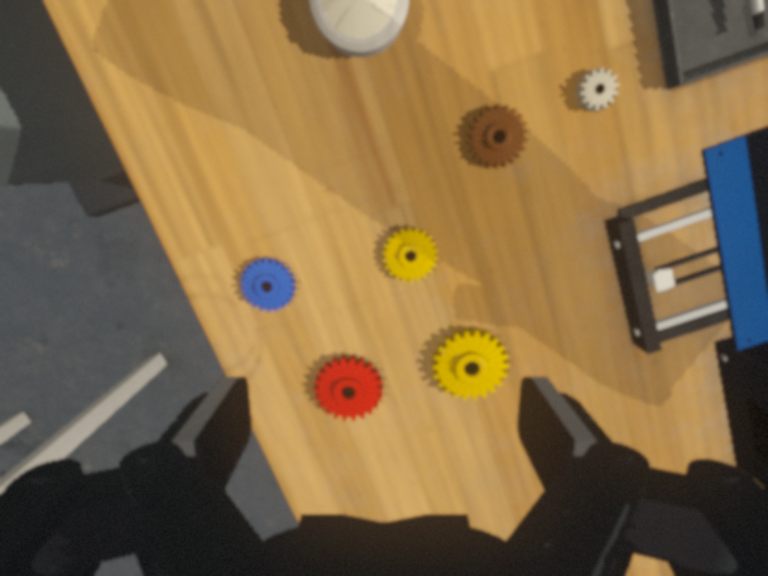

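The wrist picture shows the small yellow gear at (410,253). The large yellow one is at (470,365), and there is free room for the fingers. Next I'll triangulate the gear with colour masks from the side, top and wrist cameras.

```bash
cat > tri.py <<'E'
from look import *
def ymask(p,guess,win=14):
    hsv=cv2.cvtColor(p["img"],cv2.COLOR_RGB2HSV)
    m=cv2.inRange(hsv,(20,130,60),(36,255,255))
    g=proj(p,guess); n,l,s,c=cv2.connectedComponentsWithStats(m)
    ok=[i for i in range(1,n) if s[i,4]>20]
    i=min(ok,key=lambda i:np.linalg.norm(c[i]-g)); x,y,w,h,a=s[i]
    return np.array([x+(w-1)/2,y+(h-1)/2]),(x,y,w,h,a),c[i]
def tri(rays):
    A=np.zeros((3,3));b=np.zeros(3)
    for o,d in rays:
        M=np.eye(3)-np.outer(d,d);A+=M;b+=M@o
    X=np.linalg.solve(A,b); return X,[np.linalg.norm((np.eye(3)-np.outer(d,d))@(X-o))*1000 for o,d in rays]
E
python3 - <<'E'
from tri import *
rays=[]
for n in ("side","top","wrist"):
    p=r.capture(n);p["T"]=np.array(p["T"])
    c,bb,cc=ymask(p,[.459,-.352,.004]); print(n,c,bb,cc,onz(p,*cc,.006)); rays.append(ray(p,*cc))
X,e=tri(rays);print(X,e); print(tri([rays[0],rays[2]]))
print(totool([X[0],X[1],0.06]))
E
```

```text
side [234.5 264. ] (np.int32(227), np.int32(259), np.int32(16), np.int32(11), np.int32(139)) [234.56834532 263.50359712] [ 0.46072998 -0.35200421  0.006     ]
top [404.5 215. ] (np.int32(370), np.int32(210), np.int32(70), np.int32(11), np.int32(487)) [398.14579055 215.17043121] [ 0.38487194 -0.56332231  0.006     ]
wrist [273.5 169. ] (np.int32(254), np.int32(150), np.int32(40), np.int32(39), np.int32(1133)) [273.40953222 168.82524272] [ 0.46272713 -0.35036955  0.006     ]
[ 0.43622753 -0.43813725  0.07082439] [np.float64(35.23667757298311), np.float64(118.33410319266491), np.float64(102.13351071893271)]
(array([ 0.46164991, -0.3506663 ,  0.005087  ]), [np.float64(1.0783459822936168), np.float64(1.0783459822935713)])
[-80.85071035  24.78476843 140.3453229 ]
```

```bash
python3 - <<'E'
from h import *
print(totool([0.4622,-0.3505,0.09]))
E
```

```text
[ 10.44937364  20.44346483 110.34023541]
```

```bash
python3 -m crank '[{"gripper":0.2,"tx":5,"ty":10,"tz":50},{"gripper":0.2,"tx":10.5,"ty":20.5,"tz":100},{"gripper":0.2,"tx":10.5,"ty":20.5,"tz":110},{"gripper":0.2,"tx":10.5,"ty":20.5,"tz":110},{"gripper":0.2,"tx":10.5,"ty":20.5,"tz":110}]' 40
python3 - <<'E'
from tri import *
p=look("gear","w2")
c,bb,cc=ymask(p,[.462,-.3505,.004]); print(c,bb,cc)
for z in (.004,.008):print(onz(p,*cc,z))
print(totool(np.r_[onz(p,*cc,.006)[:2],.003]))
E
```

```text
pinpoint gear 0.94 [ 4.573e-01 -3.544e-01  4.000e-04] [270. 173.]
pinpoint gear 0.83 [ 5.474e-01 -2.981e-01 -2.000e-04] [332.  97.]
pinpoint gear 0.76 [ 0.38   -0.4399  0.0006] [233. 257.]
recognise gear 0.97 [ 0.46   -0.3503  0.0077] [271. 170.]
recognise gear 0.75 [ 0.3503 -0.338   0.0084] [177. 191.]
recognise gear 0.71 [ 0.3806 -0.4392  0.013 ] [232. 261.]
[273. 169.] (np.int32(254), np.int32(150), np.int32(39), np.int32(39), np.int32(1131)) [273.27674624 169.02033599]
[ 0.46257754 -0.35076609  0.004     ]
[ 0.46260189 -0.34998306  0.008     ]
[ 10.20706452  20.63151161 197.32816578]invalid input
```

View pics/w2.png

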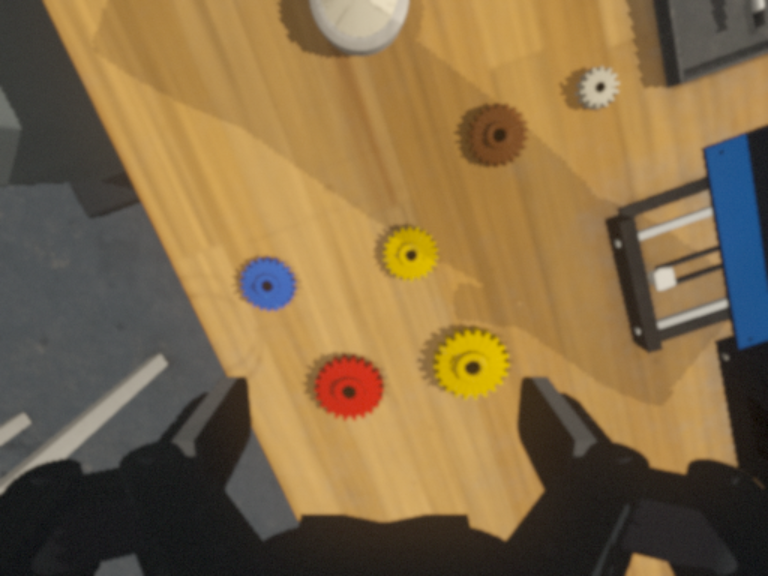

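The move was refused, probably because every key is needed in each row. The view has not changed.

```bash
python3 -m crank '[{"gripper":0.2,"tx":5,"ty":10,"tz":50,"turn":0},{"gripper":0.2,"tx":10.5,"ty":20.5,"tz":100,"turn":0},{"gripper":0.2,"tx":10.5,"ty":20.5,"tz":110,"turn":0},{"gripper":0.2,"tx":10.5,"ty":20.5,"tz":110,"turn":0},{"gripper":0.2,"tx":10.5,"ty":20.5,"tz":110,"turn":0}]' 40
python3 - <<'E'
from tri import *
p=look("gear","w3")
c,bb,cc=ymask(p,[.462,-.3505,.004]); print(c,bb,cc)
for z in (.004,.008):print(onz(p,*cc,z))
print(totool(np.r_[onz(p,*cc,.007)[:2],.003]))
E
```

```text
clock: 3.2
position: [0.4638, -0.3511, 0.0929]
ee_rot: [0.815, 0.58, 0.0, 0.002]
force: [-0.1, 0.3, 0.4]
grip_width: 0.803
grip_force: 0.0
pinpoint gear 0.7 [ 0.4805 -0.4488 -0.0009] [307. 296.]
pinpoint gear 0.66 [ 5.507e-01 -2.965e-01 -1.000e-04] [340. 102.]
pinpoint gear 0.63 [ 3.788e-01 -4.374e-01  1.000e-04] [198. 318.]
recognise gear 0.88 [ 0.4768 -0.4457  0.0093] [304. 301.]
recognise gear 0.83 [ 0.3833 -0.4335  0.0083] [199. 320.]
recognise gear 0.7 [ 0.3548 -0.336   0.0073] [122. 233.]
[252.  206.5] (np.int32(225), np.int32(180), np.int32(55), np.int32(54), np.int32(2160)) [252.26944444 206.4712963 ]
[ 0.46229684 -0.35079079  0.004     ]
[ 0.4627476  -0.34959168  0.008     ]
[ 0.53833811 -1.42794998 89.46603688]
```

```bash
python3 -m crank '[{"gripper":0.38,"tx":0.0,"ty":0,"tz":40,"turn":0},{"gripper":0.38,"tx":0.0,"ty":0,"tz":80,"turn":0},{"gripper":0.38,"tx":0,"ty":0,"tz":84,"turn":0},{"gripper":0.38,"tx":0,"ty":0,"tz":84,"turn":0},{"gripper":0.38,"tx":0,"ty":0,"tz":84,"turn":0}]'
python3 - <<'E'
from tri import *
p=look("","w4");print(totool([.4624,-.3504,.005]), r.get_obs()["force"])
E
```

```text
clock: 3.98
position: [0.4641, -0.351, 0.0087]
ee_rot: [0.815, 0.58, 0.0, 0.002]
force: [-0.2, -0.9, -1.1]
grip_width: 0.621
grip_force: 0.0
[-0.13173944 -1.7101166   3.56337336] [0.21985032 0.19737737 0.11163462]
```

View pics/w4.png

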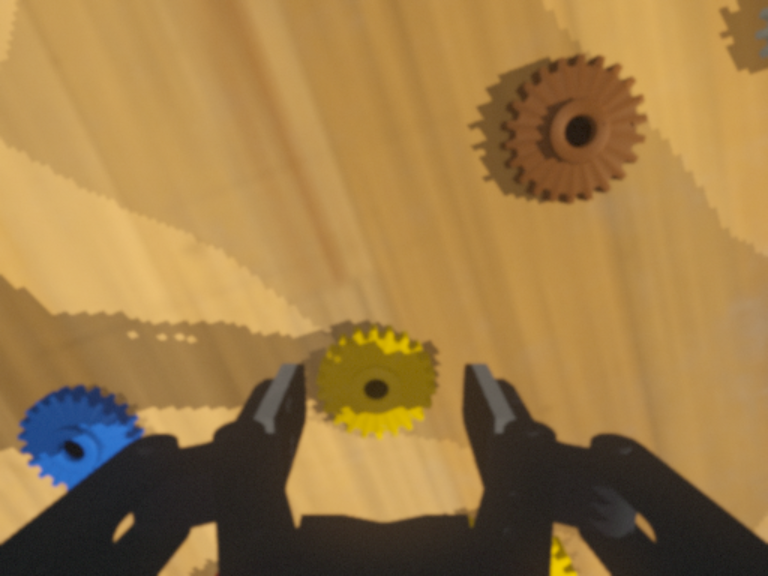

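The gear at (376,383) sits between the fingertips at (303) and (463), shifted about 2 mm as computed. Now I'll feel for the bench.

```bash
for i in 1; do python3 -m crank '[{"gripper":0.38,"tx":0,"ty":-1.7,"tz":4,"turn":0},{"gripper":0.38,"tx":0,"ty":-1.7,"tz":6,"turn":0},{"gripper":0.38,"tx":0,"ty":-1.7,"tz":6,"turn":0}]'; done
```

```text
clock: 4.4
position: [0.4611, -0.3488, 0.0001]
ee_rot: [0.815, 0.58, -0.0, -0.0]
force: [0.3, -0.2, 0.9]
grip_width: 0.615
grip_force: 0.0
```

```bash
python3 -m crank '[{"gripper":0.5,"tx":0,"ty":0,"tz":0,"turn":0},{"gripper":0.7,"tx":0,"ty":0,"tz":0,"turn":0},{"gripper":0.8,"tx":0,"ty":0,"tz":0,"turn":0},{"gripper":0.8,"tx":0,"ty":0,"tz":0,"turn":0},{"gripper":0.8,"tx":0,"ty":0,"tz":-30,"turn":0},{"gripper":0.8,"tx":0,"ty":0,"tz":-80,"turn":0},{"gripper":0.8,"tx":0,"ty":0,"tz":-90,"turn":0}]' 30
python3 - <<'E'
from h import *
print(totool([.508,-.007,.14]),r.get_obs()["joints"])
E
```

```text
clock: 5.28
position: [0.463, -0.3508, 0.0942]
ee_rot: [0.815, 0.58, 0.0, 0.003]
force: [-0.1, 0.2, 0.3]
grip_width: 0.465
grip_force: 30.4
[339.41307659 -69.88635927 -47.37261056] [-8.23024543e-01  2.29458357e-01  1.91545246e+00  4.57537235e-05
  9.89629442e-01 -4.89049643e-01]
```

```bash
python3 -m crank '[{"gripper":0.8,"tx":55,"ty":-11,"tz":-25,"turn":0},{"gripper":0.8,"tx":110,"ty":-23,"tz":-47,"turn":0},{"gripper":0.8,"tx":165,"ty":-35,"tz":-47,"turn":0},{"gripper":0.8,"tx":220,"ty":-47,"tz":-47,"turn":0},{"gripper":0.8,"tx":275,"ty":-58,"tz":-47,"turn":0},{"gripper":0.8,"tx":320,"ty":-66,"tz":-47,"turn":0},{"gripper":0.8,"tx":339,"ty":-70,"tz":-47,"turn":0},{"gripper":0.8,"tx":339,"ty":-70,"tz":-47,"turn":0},{"gripper":0.8,"tx":339,"ty":-70,"tz":-47,"turn":0}]'
python3 - <<'E'
from tri import *
p=look("seat fixed_jaw collar knob_grip vise","w5"); np.savez("p5",T=p["T"],K=p["intrinsics"],img=p["img"])
o=r.get_obs();print(o["position"],o["joints"],o["grip_force"],o["grip_width"])
E
```

```text
clock: 6.4
position: [0.5058, -0.0064, 0.1367]
ee_rot: [0.815, 0.58, -0.001, -0.0]
force: [0.7, 0.3, -0.7]
grip_width: 0.461
grip_force: 30.4
pinpoint seat 0.64 [ 0.5071 -0.0142  0.0127] [259. 202.]
recognise seat 0.92 [0.5298 0.0569 0.0077] [257. 118.]
pinpoint fixed_jaw 0.96 [ 0.4986 -0.028   0.0108] [255. 218.]
recognise fixed_jaw 0.58 [ 0.4997 -0.0283  0.0228] [256. 222.]
recognise fixed_jaw 0.38 [0.5454 0.1017 0.0485] [257.  49.]
pinpoint collar 0.65 [ 5.278e-01  4.190e-02 -3.000e-04] [260. 135.]
recognise collar 0.8 [0.5477 0.1007 0.0511] [261.  48.]
pinpoint knob_grip 0.17 [ 4.788e-01 -1.846e-01  2.000e-04] [285. 344.]
recognise knob_grip 0.62 [0.5469 0.0965 0.0265] [261.  61.]
pinpoint vise 0.6 [ 5.237e-01  4.190e-02 -4.000e-04] [256. 136.]
pinpoint vise 0.54 [ 0.5031 -0.0094  0.1371] [251. 265.]
recognise vise 0.78 [0.53   0.0585 0.0108] [257. 116.]
recognise vise 0.18 [0.5446 0.1021 0.0489] [256.  49.]
[ 0.50628049 -0.00595639  0.13735811] [-2.12405277e-01  1.36081470e-02  2.06543430e+00  3.37096157e-05
  1.06247236e+00  1.21870915e-01] 30.362137752972362 0.46472752395996486
```

View pics/w5.png

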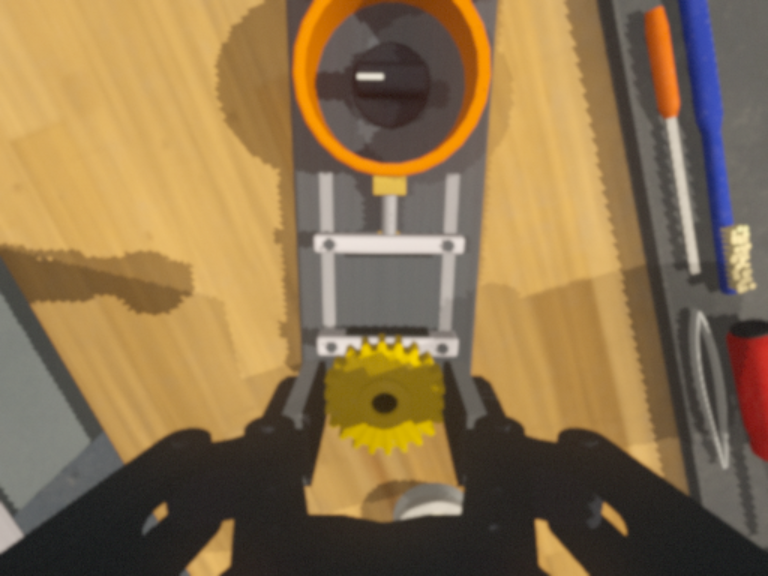

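The wrist view shows the vise along the image. The moving jaw is at y≈244, the fixed jaw at y≈346 with its black rubber at y≈332, the guide rods at x≈327 and 450, and the knob at (390,80) with its bar along the vise's x. The gear is held at (385,400). A second, shifted view will give the rod height and the gap.

```bash
python3 -m crank '[{"gripper":0.8,"tx":-15,"ty":0,"tz":-30,"turn":0},{"gripper":0.8,"tx":-30,"ty":0,"tz":-60,"turn":0},{"gripper":0.8,"tx":-30,"ty":0,"tz":-60,"turn":0},{"gripper":0.8,"tx":-30,"ty":0,"tz":-60,"turn":0}]'
python3 - <<'E'
from tri import *
p=look("seat fixed_jaw collar knob_grip"); np.savez("p6",T=p["T"],K=p["intrinsics"],img=p["img"])
a=np.load("p5.npz")["img"][90:260,185:340]; b=p["img"][60:230,185:340]
A=np.hstack([cv2.resize(a,None,fx=2.58,fy=3.5,interpolation=cv2.INTER_CUBIC),cv2.resize(b,None,fx=2.58,fy=3.5,interpolation=cv2.INTER_CUBIC)])
print(A.shape);cv2.imwrite("pics/c56.png",A[:,:,::-1])
E
```

```text
clock: 7.45
position: [0.496, -0.0338, 0.1964]
ee_rot: [0.815, 0.58, -0.0, -0.001]
force: [0.2, 0.2, -0.7]
grip_width: 0.462
grip_force: 30.4
pinpoint seat 0.97 [ 0.5066 -0.0109  0.0109] [257. 157.]
recognise seat 0.91 [0.5221 0.0426 0.014 ] [255. 104.]
pinpoint fixed_jaw 0.79 [ 0.4992 -0.0302  0.0099] [257. 176.]
recognise fixed_jaw 0.76 [ 0.4958 -0.0351  0.024 ] [255. 184.]
recognise collar 0.73 [0.5375 0.0877 0.0492] [254.  45.]
pinpoint knob_grip 0.7 [ 0.4846 -0.1844  0.0008] [286. 290.]
pinpoint knob_grip 0.63 [0.5503 0.1002 0.0291] [263.  31.]
recognise knob_grip 0.76 [0.5478 0.0939 0.022 ] [262.  41.]
(595, 800, 3)
```

View pics/c56.png

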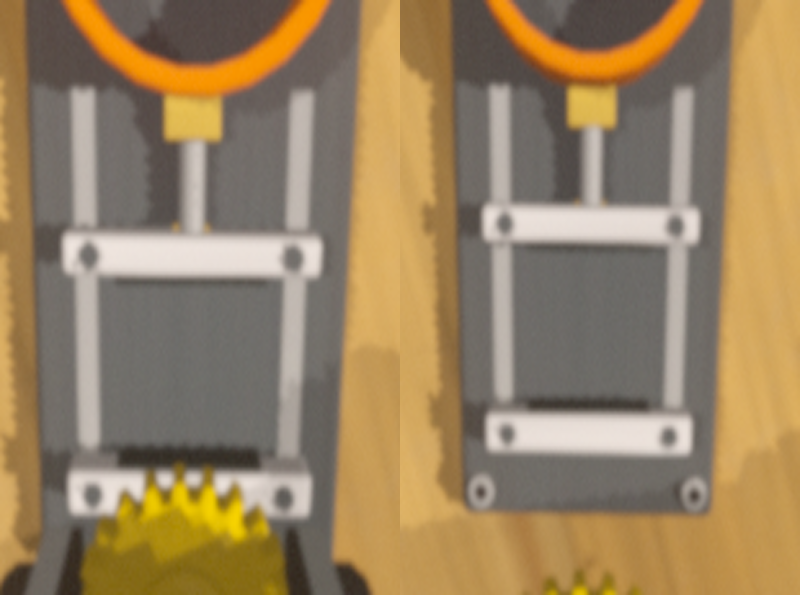

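```bash
python3 - <<'E'
from h import *
P={}
for n,x0,r0 in((5,0,90),(6,400,60)):
    d=np.load(f"p{n}.npz"); P[n]=({"T":d["T"],"intrinsics":d["K"]},x0,r0)
def w(n,x,y,z):
    p,x0,r0=P[n]; return onz(p,185+(x-x0)/2.58-.3,r0+y/3.5-.35,z)
L=w(6,453,5,.012)-w(6,465,505,.012);Rr=w(6,733,5,.012)-w(6,711,505,.012)
for v in(L,Rr):print("yaw",np.degrees(np.arctan2(-v[0],v[1])))
# plate bottom corners
c1,c2=w(6,465,510,.012),w(6,711,510,.012);print("corners",c1,c2,np.linalg.norm(c1-c2),np.degrees(np.arctan2(*(c2-c1)[1::-1])))
yaw=np.arctan2(*(c2-c1)[1::-1]); yaw=np.mean([yaw,np.arctan2(-L[0],L[1]),np.arctan2(-Rr[0],Rr[1])])
ex=np.array([np.cos(yaw),np.sin(yaw),0]);ey=np.array([-np.sin(yaw),np.cos(yaw),0])
V=(c1+c2)/2+ey*.115;V[2]=0;print("vise",V,"yaw",np.degrees(yaw))
S=V-.055*ey; print("seat",S,"knob",V+.06*ey)
def f(n,x,y,z):
    q=w(n,x,y,z)-V;return np.round([q@ex*1000,q@ey*1000],1)
for n,pts in((5,dict(fixL=(120,451),fixR=(258,451),fixAl=(190,466),movT=(190,277),movB=(190,283),mL=(63,255),mR=(322,258))),(6,dict(fix=(590,401),fixAl=(590,411),movT=(590,243),movB=(590,248),mL=(482,225),mR=(699,225)))):
    for k,v in pts.items():print(n,k,*[(z,f(n,*v,z)) for z in(.012,.028)])
for n,a,b in((5,(89,360),(289,360)),(6,(502.5,300),(676,300)),(5,(85,130),(300,130)),(6,(501,130),(681,130))):
    print(n,[(z,f(n,*a,z),f(n,*b,z)) for z in(.012,.016,.020,.024)])
print("collar in p5 rim low outer",f(5,195,97,.05))
E
```

```text
yaw -19.866713193491336
yaw -19.82496331654823
corners [ 0.43797538 -0.04443808  0.012     ] [ 0.5401346  -0.07998532  0.012     ] 0.10816706291899705 -19.185812153892616
vise [0.52768076 0.04610751 0.        ] yaw -19.62582955464406
seat [ 0.50920757 -0.00569733  0.        ] knob [0.54783333 0.10262188 0.        ]
5 fixL (0.012, array([-25. , -80.3])) (0.028, array([-23.7, -74.5]))
5 fixR (0.012, array([ 25.2, -79.9])) (0.028, array([ 23.6, -74.1]))
5 fixAl (0.012, array([  0.5, -84.4])) (0.028, array([  0.3, -78.4]))
5 movT (0.012, array([  0. , -32.8])) (0.028, array([ -0.1, -29.8]))
5 movB (0.012, array([  0. , -34.4])) (0.028, array([ -0.1, -31.3]))
5 mL (0.012, array([-43.9, -27.5])) (0.028, array([-41.4, -24.8]))
5 mR (0.012, array([ 45.6, -27.6])) (0.028, array([ 42.7, -24.9]))
6 fix (0.012, array([  0.5, -79.1])) (0.028, array([  0.4, -75.8]))
6 fixAl (0.012, array([  0.6, -82.3])) (0.028, array([  0.4, -78.9]))
6 movT (0.012, array([  0.1, -30.6])) (0.028, array([ -0.1, -29.7]))
6 movB (0.012, array([  0.1, -32.1])) (0.028, array([ -0.1, -31.1]))
6 mL (0.012, array([-44. , 
[... 315 characters left out ...]
, -51.4]))]
6 [(0.012, array([-36.1, -47.9]), array([ 35.9, -47.3])), (0.016, array([-35.7, -47.5]), array([ 35.5, -46.9])), (0.02, array([-35.3, -47. ]), array([ 35. , -46.5])), (0.024, array([-34.9, -46.6]), array([ 34.5, -46.1]))]
5 [(0.012, array([-35.4,   3.5]), array([36.4,  4.1])), (0.016, array([-34.9,   3.7]), array([35.8,  4.3])), (0.02, array([-34.4,   3.9]), array([35.2,  4.5])), (0.024, array([-33.9,   4.1]), array([34.7,  4.6]))]
6 [(0.012, array([-35.6,   1.4]), array([35.9,  2. ])), (0.016, array([-35.2,   1.3]), array([35.4,  1.8])), (0.02, array([-34.8,   1.1]), array([35. ,  1.6])), (0.024, array([-34.4,   0.9]), array([34.5,  1.4]))]
collar in p5 rim low outer [ 0.7 12.4]
```

```bash
python3 - <<'E'
from tri import *
d=np.load("p5.npz");p={"T":d["T"],"intrinsics":d["K"],"img":d["img"]}
o=np.array([.5061,-.0062,.1370]);q=R.from_quat([.815,.58,0,0])
for u,v,z in((256.5,268.5,.148),):
    print("gear in tool",q.inv().apply(onz(p,u,v,z)-o)*1000)
c,bb,cc=ymask(p,onz(p,256,266,.145));print(c,bb,q.inv().apply(onz(p,*c,.145)-o)*1000)
print(totool([.5096,-.0045,.033]),r.get_obs()["position"])
E
```

```text
gear in tool [ -0.21995415   1.07398194 -11.        ]
[256.5 263. ] (np.int32(216), np.int32(222), np.int32(82), np.int32(83), np.int32(4816)) [ 1.15479734  1.08010985 -8.        ]
[ 32.20196206   2.96456506 163.96926785] [ 0.49634544 -0.03398975  0.19697057]
```

```bash
python3 -m crank '[{"gripper":0.8,"tx":16,"ty":1,"tz":50,"turn":0},{"gripper":0.8,"tx":32,"ty":2,"tz":100,"turn":0},{"gripper":0.8,"tx":32,"ty":2,"tz":145,"turn":0},{"gripper":0.8,"tx":32,"ty":2,"tz":162,"turn":0},{"gripper":0.8,"tx":32,"ty":2,"tz":162,"turn":0},{"gripper":0.8,"tx":32,"ty":2,"tz":162,"turn":0}]'
python3 - <<'E'
from tri import *
p=look("","w7"); np.savez("p7",T=p["T"],K=p["intrinsics"],img=p["img"]);print(r.get_obs()["position"])
cv2.imwrite("pics/c7.png",cv2.resize(p["img"][150:320,150:370],(776,600),interpolation=cv2.INTER_CUBIC)[:,:,::-1])
E
```

```text
clock: 8.65
position: [0.5106, -0.0051, 0.0374]
ee_rot: [0.815, 0.58, 0.001, 0.001]
force: [0.2, -0.4, -0.7]
grip_width: 0.462
grip_force: 30.4
[ 0.51069883 -0.00510476  0.03758035]
```

View pics/c7.png

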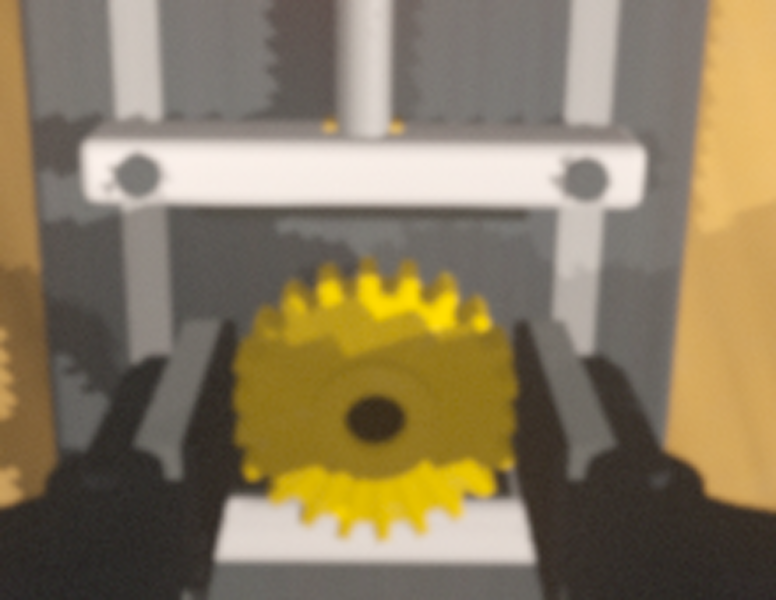

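The crop shows the gear spanning y 260–538 and the moving jaw's face at y≈213. The fixed jaw bar is at y≈495–562, and the fingertips lie inside the rods. I'll compute the gear's offset from the gap.

```bash
python3 - <<'E'
from h import *
d=np.load("p7.npz");p={"T":d["T"],"intrinsics":d["K"]}
V=np.array([.5277,.0461,0]);y=np.radians(-19.4);ex=np.array([np.cos(y),np.sin(y),0]);ey=np.array([-np.sin(y),np.cos(y),0])
def f(x,yy,z):
    q=onz(p,150+x/3.527-.35,150+yy/3.527-.35,z)-V;return np.round([q@ex*1000,q@ey*1000],1)
print("gear front",f(370,262,.0455),"rear",f(370,538,.0455),"hole",f(376,418,.0485),"L",f(235,400,.0455),"R",f(518,400,.0455))
for z in(.024,.028):print(z,"mov al",f(365,208,z),"rub",f(365,214,z),"fix front al",f(375,497,z),"rear",f(375,562,z),"ends",f(82,170,z),f(645,170,z))
print("rails",f(172,320,.014),f(553,320,.014))
o=np.array(r.get_obs()["position"])-V;print("tcp",o@ex*1000,o@ey*1000)
E
```

```text
gear front [  1.1 -32. ] rear [  1.2 -75.2] hole [  2.  -53.9] L [-17.9 -52.7] R [ 22.  -52.7]
0.024 mov al [  0.3 -31.3] rub [  0.3 -32.3] fix front al [  2.  -82.3] rear [  2.1 -95. ] ends [-42.9 -25.3] [ 43.2 -25.1]
0.028 mov al [  0.3 -30. ] rub [  0.3 -30.9] fix front al [  2.  -79.7] rear [  2.1 -92.1] ends [-41.8 -24.1] [ 42.1 -23.9]
rails [-32.4 -54.5] [ 32.2 -54.5]
tcp 0.9723434936521509 -53.94461480955508
```

```bash
python3 -m crank '[{"gripper":0.8,"tx":0.3,"ty":-1.5,"tz":5,"turn":0},{"gripper":0.8,"tx":0.3,"ty":-1.5,"tz":12,"turn":0},{"gripper":0.8,"tx":0.3,"ty":-1.5,"tz":18,"turn":0},{"gripper":0.8,"tx":0.3,"ty":-1.5,"tz":22,"turn":0},{"gripper":0.8,"tx":0.3,"ty":-1.5,"tz":22,"turn":0}]'
```

```text
clock: 9.32
position: [0.5074, -0.0038, 0.013]
ee_rot: [0.815, 0.58, -0.0, -0.0]
force: [-0.6, -0.5, 0.6]
grip_width: 0.467
grip_force: 30.4
```

```bash
python3 -m crank '[{"gripper":0.8,"tx":0,"ty":0,"tz":1,"turn":0},{"gripper":0.8,"tx":0,"ty":0,"tz":2,"turn":0},{"gripper":0.8,"tx":0,"ty":0,"tz":2,"turn":0}]'; python3 -c "
from h import *
for i in range(3):
  r.capture('side');o=r.get_obs();print(o['position'],o['force'])"
```

```text
clock: 9.7
position: [0.5077, -0.0038, 0.0126]
ee_rot: [0.815, 0.58, -0.0, -0.0]
force: [-3.9, -1.0, 7.9]
grip_width: 0.46
grip_force: 31.3
[ 0.50765226 -0.00382911  0.01251758] [-3.24414088 -0.86787604  8.21641548]
[ 0.50765835 -0.00382237  0.01251745] [-2.87752019  0.20773622  8.12249055]
[ 0.50766289 -0.00383766  0.01253468] [-3.52905857  0.3379623   7.82722097]
```

```bash
python3 -m crank '[{"gripper":0.52,"tx":0,"ty":0,"tz":-1,"turn":0},{"gripper":0.48,"tx":0,"ty":0,"tz":-1,"turn":0},{"gripper":0.47,"tx":0,"ty":0,"tz":-1,"turn":0},{"gripper":0.47,"tx":0,"ty":0,"tz":-1,"turn":0}]'
```

```text
clock: 10.35
position: [0.5074, -0.0038, 0.0121]
ee_rot: [0.815, 0.58, -0.0, -0.0]
force: [-0.6, -0.2, -0.3]
grip_width: 0.532
grip_force: 0.0
```

```bash
python3 -m crank '[{"gripper":0.47,"tx":0,"ty":0,"tz":-6,"turn":0},{"gripper":0.47,"tx":0,"ty":0,"tz":-15,"turn":0},{"gripper":0.47,"tx":0,"ty":0,"tz":-50,"turn":0},{"gripper":0.47,"tx":0,"ty":0,"tz":-100,"turn":0},{"gripper":0.47,"tx":20,"ty":0,"tz":-130,"turn":0},{"gripper":0.47,"tx":40,"ty":0,"tz":-140,"turn":0},{"gripper":0.47,"tx":40,"ty":0,"tz":-140,"turn":0},{"gripper":0.47,"tx":40,"ty":0,"tz":-140,"turn":0}]'
python3 - <<'E'
from tri import *
p=look("knob_grip collar gear"); np.savez("p8",T=p["T"],K=p["intrinsics"],img=p["img"])
V=np.array([.5277,.0461,0]);y=np.radians(-19.4);ex=np.array([np.cos(y),np.sin(y),0]);ey=np.array([-np.sin(y),np.cos(y),0])
c,bb,cc=ymask(p,[.508,-.0045,.02]);print(bb,[(np.round((onz(p,*q,.019)-V)@np.c_[ex,ey]*1000,1)) for q in (c,cc)])
A=cv2.resize(p["img"][0:320,136:376],(450,600),interpolation=cv2.INTER_CUBIC)
cv2.imwrite("pics/c8.png",A[:,:,::-1])
E
```

```text
clock: 11.35
position: [0.5199, 0.0337, 0.1517]
ee_rot: [0.815, 0.58, -0.001, -0.0]
force: [-0.5, 0.7, -0.8]
grip_width: 0.53
grip_force: 0.0
pinpoint knob_grip 0.58 [0.5498 0.0985 0.0281] [263. 114.]
recognise knob_grip 0.81 [0.5489 0.0956 0.0174] [263. 118.]
recognise collar 0.69 [0.551  0.1056 0.0473] [262. 105.]
pinpoint gear 0.56 [ 0.5067 -0.0063  0.0121] [256. 231.]
recognise gear 0.72 [ 0.506  -0.0013  0.023 ] [253. 231.]
(np.int32(235), np.int32(212), np.int32(44), np.int32(42), np.int32(1368)) [array([ -1.5, -55.2]), array([ -1.3, -54.3])]
```

View pics/c8.png

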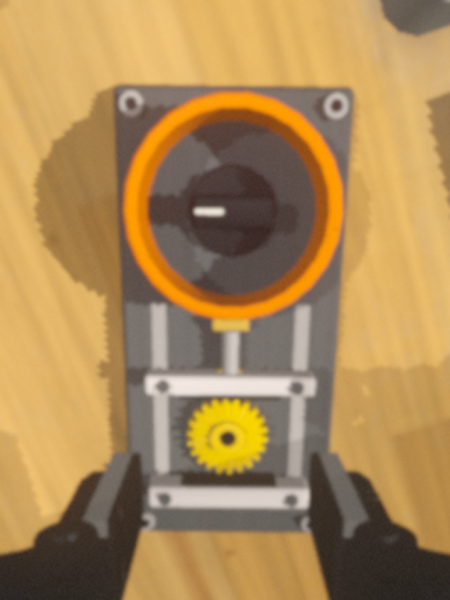

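The picture shows the gear lying flat and free between the jaws at (228,437), with the collar centred at (233,205). The knob bar runs along the vise's x, with its white mark at (194–225,211). Next I'll measure the knob axis and bar angle.

```bash
cat > kn.py <<'E'
from h import *
def kn(p):
    hsv=cv2.cvtColor(p["img"],cv2.COLOR_RGB2HSV); m=cv2.inRange(hsv,(5,170,190),(18,255,255))
    cs,_=cv2.findContours(m,cv2.RETR_CCOMP,cv2.CHAIN_APPROX_NONE); cs=sorted(cs,key=cv2.contourArea)[::-1]
    for c in cs[:2]:
        e=cv2.fitEllipse(c); pts=np.array([onz(p,*q,.05)[:2] for q in c[:,0,:]]).astype(np.float32)
        cen,rad=cv2.fitEllipse(pts)[:2]; print("ring",np.round(cen,4),np.round(rad,4))
    X=proj(p,[.548,.101,.042]).astype(int); sub=p["img"][X[1]-25:X[1]+25,X[0]-28:X[0]+28]
    w=(sub.min(2)>150); ys,xs=np.nonzero(w); P=np.array([onz(p,x+X[0]-28,y+X[1]-25,.042)[:2] for x,y in zip(xs,ys)])
    c=P.mean(0);u,s,v=np.linalg.svd(P-c);v0=v[0]*np.sign(v[0][0]);print("mark",c,len(P),"dir deg",np.degrees(np.arctan2(v0[1],v0[0])),"ends",np.sort((P-c)@v0)[[0,-1]])
E
python3 - <<'E'
from kn import *
d=np.load("p8.npz");p={"T":d["T"],"intrinsics":d["K"],"img":d["img"]};kn(p)
o=r.get_obs();print(o["joints"],o["position"],totool([.548,.1015,.11]))
E
```

```text
ring [0.5476 0.1007] [0.0901 0.0903]
ring [0.5493 0.1002] [0.0749 0.0792]
mark [0.53793963 0.10419761] 57 dir deg -19.709069827063445 ends [-0.00570964  0.00554117]
[-1.30084355e-01  2.96079641e-02  2.01978911e+00 -4.22235990e-05
  1.09306854e+00  2.04483272e-01] [0.52034864 0.03367672 0.15186277] [73.15114807  3.88452948 41.84384603]
```

```bash
python3 -m crank '[{"gripper":0.62,"tx":20,"ty":0,"tz":0,"turn":-0.18},{"gripper":0.62,"tx":40,"ty":2,"tz":0,"turn":-0.36},{"gripper":0.62,"tx":60,"ty":3,"tz":0,"turn":-0.54},{"gripper":0.62,"tx":72.4,"ty":3,"tz":10,"turn":-0.72},{"gripper":0.62,"tx":72.4,"ty":3,"tz":20,"turn":-0.9},{"gripper":0.62,"tx":72.4,"ty":3,"tz":30,"turn":-1.08},{"gripper":0.62,"tx":72.4,"ty":3,"tz":40,"turn":-1.26},{"gripper":0.62,"tx":72.4,"ty":3,"tz":55,"turn":-1.44},{"gripper":0.62,"tx":72.4,"ty":3,"tz":70,"turn":-1.56},{"gripper":0.62,"tx":72.4,"ty":3,"tz":77,"turn":-1.56},{"gripper":0.62,"tx":72.4,"ty":3,"tz":77,"turn":-1.56},{"gripper":0.62,"tx":72.4,"ty":3,"tz":77,"turn":-1.56}]'
python3 - <<'E'
from look import *
p=look("knob_grip");
o=r.get_obs();print(o["joints"],o["position"],R.from_quat(o["ee_rot"]).as_euler("xyz",degrees=True),totool([.548,.1007,.025]))
cv2.imwrite("pics/w9.png",cv2.resize(p["img"],(768,576))[:,:,::-1])
E
```

```text
clock: 13.2
position: [0.5477, 0.1014, 0.076]
ee_rot: [0.172, 0.985, 0.0, 0.001]
force: [0.3, -0.6, -0.2]
grip_width: 0.38
grip_force: 0.0
pinpoint knob_grip 0.83 [0.5483 0.1004 0.03  ] [252. 223.]
recognise knob_grip 0.63 [0.5448 0.101  0.0153] [251. 211.]
[ 9.46602133e-04  2.10397647e-01  1.97770816e+00  3.01081569e-05
  9.52194070e-01 -1.22465660e+00] [0.54766108 0.10142458 0.07604531] [1.79973547e+02 6.91999502e-02 1.60220875e+02] [-0.50246983 -0.59070819 51.04569166]
```

View pics/w9.png

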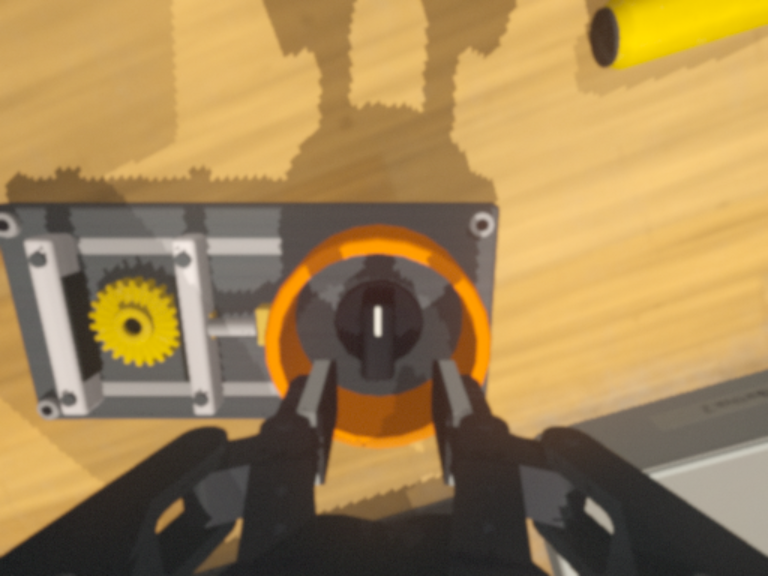

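The fingers straddle the knob bar at (378,340) inside the collar. I'll go down in stages.

```bash
python3 -m crank '[{"gripper":0.64,"tx":-0.5,"ty":-0.5,"tz":12,"turn":0},{"gripper":0.64,"tx":-0.5,"ty":-0.5,"tz":24,"turn":0},{"gripper":0.64,"tx":-0.5,"ty":-0.5,"tz":34,"turn":0},{"gripper":0.64,"tx":-0.5,"ty":-0.5,"tz":42,"turn":0},{"gripper":0.64,"tx":-0.5,"ty":-0.5,"tz":42,"turn":0}]';  python3 -m crank '[{"gripper":0.64,"tx":0,"ty":0,"tz":4,"turn":0},{"gripper":0.64,"tx":0,"ty":0,"tz":9,"turn":0},{"gripper":0.64,"tx":0,"ty":0,"tz":9,"turn":0},{"gripper":0.64,"tx":0,"ty":0,"tz":9,"turn":0}]'
```

```text
clock: 13.98
position: [0.5468, 0.1007, 0.0322]
ee_rot: [0.172, 0.985, -0.0, -0.001]
force: [0.3, -0.8, -0.0]
grip_width: 0.359
grip_force: 0.0
clock: 14.48
position: [0.5476, 0.1008, 0.0244]
ee_rot: [0.172, 0.985, 0.0, 0.0]
force: [1.1, -0.0, -1.3]
grip_width: 0.358
grip_force: 0.0
```

```bash
python3 -m crank '[{"gripper":0.8,"tx":0,"ty":0,"tz":0,"turn":0},{"gripper":1.0,"tx":0,"ty":0,"tz":0,"turn":0},{"gripper":1.0,"tx":0,"ty":0,"tz":0,"turn":0},{"gripper":1.0,"tx":0,"ty":0,"tz":0,"turn":0},{"gripper":1.0,"tx":0,"ty":0,"tz":0,"turn":0}]' 90
cat > tq.py <<'E'
from h import *
t=[];f=[]
for i in range(6):
    r.capture("side");o=r.get_obs();t.append(o["torque"]);f.append(o["force"])
o=r.get_obs();q=R.from_quat(o["ee_rot"]);a=np.degrees(np.arctan2(q.as_matrix()[1,1],q.as_matrix()[0,1]))
print("torque",np.round(np.mean(t,0),3),np.round(np.std(t,0),3),"force",np.round(np.mean(f,0),1),"yaw",round(a,2),"q6",o["joints"][5],"pos",np.round(o["position"],4),"eff6",o["effort"][5],o["clock"])
E
python3 tq.py
```

```text
clock: 15.1
position: [0.547, 0.0991, 0.025]
ee_rot: [0.171, 0.985, -0.002, -0.001]
force: [-4.1, -6.4, 4.6]
grip_width: 0.134
grip_force: 90.9
torque [-0.966  0.568  0.001] [0.02  0.017 0.018] force [-3.2 -6.1  4.9] yaw 70.31 q6 -1.2261924725946225 pos [0.547  0.0991 0.025 ] eff6 -0.013314836542122066 15.4
```

```bash
python3 -m crank '[{"gripper":1.0,"tx":0,"ty":-1,"tz":0,"turn":0},{"gripper":1.0,"tx":0,"ty":-2,"tz":0,"turn":0},{"gripper":1.0,"tx":0,"ty":-2,"tz":0,"turn":0.03},{"gripper":1.0,"tx":0,"ty":-2,"tz":0,"turn":0.06}]'; python3 tq.py;  python3 -m crank '[{"gripper":1.0,"tx":0,"ty":0,"tz":0,"turn":0.03}]'; python3 tq.py;python3 -m crank '[{"gripper":1.0,"tx":0,"ty":0,"tz":0,"turn":0.03}]'; python3 tq.py
```

```text
clock: 15.9
position: [0.547, 0.0989, 0.025]
ee_rot: [0.2, 0.98, -0.0, 0.0]
force: [-2.4, -1.9, 6.2]
grip_width: 0.138
grip_force: 91.1
torque [-0.18   0.447  0.295] [0.031 0.032 0.033] force [-2.6 -1.6  5.5] yaw 66.9 q6 -1.1703622838041243 pos [0.547  0.0989 0.025 ] eff6 0.31066990457475185 16.2
clock: 16.32
position: [0.547, 0.0989, 0.025]
ee_rot: [0.215, 0.977, -0.0, 0.0]
force: [-3.0, -0.3, 5.8]
grip_width: 0.139
grip_force: 91.1
torque [-0.219  0.47   0.313] [0.036 0.018 0.035] force [-2.8 -1.7  5.8] yaw 65.18 q6 -1.140362743602252 pos [0.547  0.0989 0.025 ] eff6 0.30334864743053913 16.625
clock: 16.75
position: [0.547, 0.0988, 0.025]
ee_rot: [0.229, 0.973, -0.0, 0.0]
force: [-2.6, -2.6, 6.3]
grip_width: 0.134
grip_force: 91.1
torque [-0.232  0.471  0.315] [0.026 0.018 0.012] force [-2.9 -2.1  6. ] yaw 63.47 q6 -1.1103613494384368 pos [0.547  0.0988 0.025 ] eff6 0.3024923801422119 17.05
```

```bash
python3 -m crank '[{"gripper":1.0,"tx":0,"ty":0,"tz":0,"turn":0.04},{"gripper":1.0,"tx":0,"ty":0,"tz":0,"turn":0.08}]'; python3 tq.py;  python3 -m crank '[{"gripper":1.0,"tx":0,"ty":0,"tz":0,"turn":0.03}]'; python3 tq.py;python3 -m crank '[{"gripper":1.0,"tx":0,"ty":0,"tz":0,"turn":0.03}]'; python3 tq.py
```

```text
clock: 17.3
position: [0.5469, 0.0987, 0.025]
ee_rot: [0.268, 0.963, -0.001, 0.0]
force: [-2.9, -2.6, 6.0]
grip_width: 0.14
grip_force: 91.1
torque [-0.291  0.483  0.285] [0.027 0.015 0.031] force [-2.8 -2.2  5.7] yaw 58.88 q6 -1.030226523060784 pos [0.5469 0.0988 0.025 ] eff6 0.27221616357564926 17.6
clock: 17.73
position: [0.5469, 0.0987, 0.025]
ee_rot: [0.283, 0.959, -0.001, 0.0]
force: [-2.7, -3.8, 6.4]
grip_width: 0.141
grip_force: 91.1
torque [-0.317  0.494  0.321] [0.025 0.031 0.019] force [-3.2 -2.5  6.2] yaw 57.17 q6 -1.0003203273528052 pos [0.5469 0.0987 0.0249] eff6 0.30438599176704884 18.025
clock: 18.15
position: [0.5469, 0.0987, 0.025]
ee_rot: [0.297, 0.955, -0.001, 0.0]
force: [-2.8, -2.6, 5.7]
grip_width: 0.14
grip_force: 91.1
torque [-0.322  0.485  0.317] [0.022 0.017 0.049] force [-3.1 -2.4  6. ] yaw 55.45 q6 -0.9703445326999576 pos [0.5469 0.0987 0.025 ] eff6 0.305034639313817 18.45
```

```bash
sed -i 's/range(6)/range(3)/' tq.py; for i in 1; do python3 -m crank '[{"gripper":1.0,"tx":0,"ty":0,"tz":0,"turn":0.03}]' >/dev/null; python3 tq.py;python3 -m crank '[{"gripper":1.0,"tx":0,"ty":0,"tz":0,"turn":0.03}]'>/dev/null; python3 tq.py;python3 -m crank '[{"gripper":1.0,"tx":0,"ty":0,"tz":0,"turn":0.03}]'>/dev/null; python3 tq.py; done
```

```text
torque [-0.344  0.51   0.299] [0.026 0.019 0.012] force [-2.8 -2.8  6. ] yaw 53.74 q6 -0.9403031928046279 pos [0.5469 0.0987 0.025 ] eff6 0.30724707059562206 18.725
torque [-0.364  0.504  0.343] [0.026 0.03  0.01 ] force [-3.1 -2.9  6.4] yaw 52.02 q6 -0.9103096847663463 pos [0.5469 0.0986 0.025 ] eff6 0.3107108920812607 19.0
torque [-0.361  0.497  0.331] [0.011 0.016 0.026] force [-3.6 -2.3  6.6] yaw 50.31 q6 -0.8804264708320002 pos [0.5468 0.0986 0.025 ] eff6 0.33902532421052456 19.275
```

```bash
python3 -m crank '[{"gripper":1.0,"tx":0,"ty":0,"tz":0,"turn":0.03}]'>/dev/null; python3 tq.py;python3 -m crank '[{"gripper":1.0,"tx":0,"ty":0,"tz":0,"turn":0.03}]'>/dev/null; python3 tq.py
```

```text
torque [-0.375  0.527  0.393] [0.027 0.036 0.015] force [-3.5 -3.1  6.2] yaw 48.61 q6 -0.8505981410118164 pos [0.5468 0.0986 0.025 ] eff6 0.3761607874184847 19.55
torque [-0.368  0.557  0.418] [0.02  0.009 0.017] force [-3.9 -3.1  6.5] yaw 46.91 q6 -0.8207658992978432 pos [0.5468 0.0986 0.025 ] eff6 0.41603165678679943 19.825
```

```bash
python3 -m crank '[{"gripper":1.0,"tx":0,"ty":0,"tz":0,"turn":0.03},{"gripper":1.0,"tx":0,"ty":0,"tz":0,"turn":0.06}]'>/dev/null; python3 tq.py;python3 -m crank '[{"gripper":1.0,"tx":0,"ty":0,"tz":0,"turn":0.03}]'>/dev/null; python3 tq.py
```

```text
torque [-0.386  0.55   0.512] [0.021 0.009 0.045] force [-4.  -2.9  6.8] yaw 43.5 q6 -0.7610760347102955 pos [0.5468 0.0985 0.025 ] eff6 0.4978981241583824 20.225
torque [-0.465  0.59   0.555] [0.017 0.03  0.037] force [-3.2 -2.6  6.6] yaw 41.8 q6 -0.7312761530257884 pos [0.5467 0.0985 0.025 ] eff6 0.54190993309021 20.5
```

The effort has risen 0.236 N m above free turning, which is about 15 N. I'll let go and withdraw.

```bash
python3 -m crank '[{"gripper":0.75,"tx":0,"ty":0,"tz":0,"turn":0},{"gripper":0.66,"tx":0,"ty":0,"tz":0,"turn":0},{"gripper":0.66,"tx":0,"ty":0,"tz":0,"turn":0},{"gripper":0.66,"tx":0,"ty":0,"tz":0,"turn":0}]'; python3 tq.py; python3 -m crank '[{"gripper":0.66,"tx":0,"ty":0,"tz":-10,"turn":0},{"gripper":0.66,"tx":0,"ty":0,"tz":-25,"turn":0},{"gripper":0.66,"tx":0,"ty":0,"tz":-60,"turn":0},{"gripper":0.66,"tx":0,"ty":0,"tz":-100,"turn":0},{"gripper":0.66,"tx":0,"ty":0,"tz":-130,"turn":0},{"gripper":0.66,"tx":0,"ty":0,"tz":-130,"turn":0},{"gripper":0.66,"tx":0,"ty":0,"tz":-130,"turn":0}]'
python3 - <<'E'
from kn import *
p=r.capture("wrist");p["T"]=np.array(p["T"]);kn(p)
cv2.imwrite("pics/w10.png",cv2.resize(p["img"],(768,576))[:,:,::-1])
E
```

```text
clock: 21.0
position: [0.5468, 0.099, 0.0242]
ee_rot: [0.41, 0.912, 0.0, -0.0]
force: [-0.1, 0.2, -0.0]
grip_width: 0.341
grip_force: 0.0
torque [-0.018  0.004 -0.037] [0.063 0.024 0.024] force [-0.  -0.3 -0.2] yaw 41.59 q6 -0.7296240771683571 pos [0.5469 0.0989 0.0243] eff6 0.000417404698964674 21.15
clock: 22.02
position: [0.5463, 0.0989, 0.154]
ee_rot: [0.41, 0.912, -0.0, -0.0]
force: [0.2, 0.0, -0.7]
grip_width: 0.34
grip_force: 0.0
ring [0.5474 0.1008] [0.0897 0.0902]
ring [0.5474 0.1007] [0.0791 0.0798]
mark [0.54062439 0.10777682] 42 dir deg -44.26213210042216 ends [-0.00595549  0.00564929]
```

View pics/w10.png

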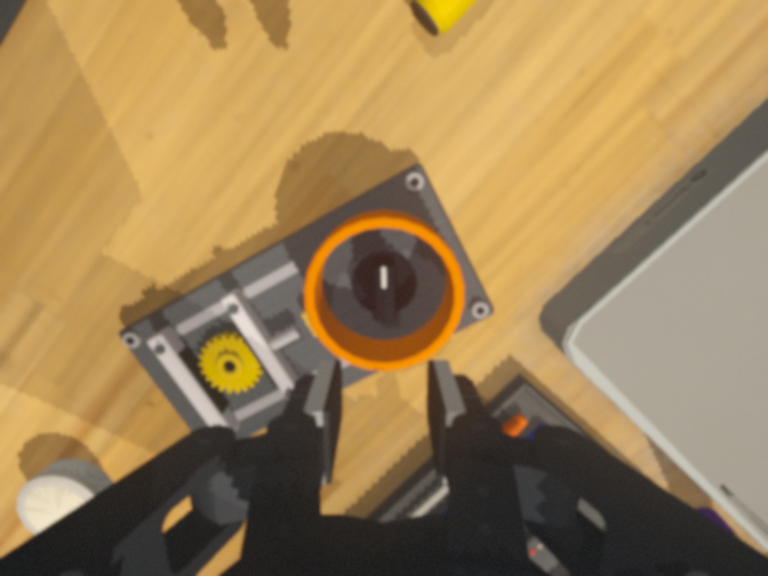

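The gear at (230,365) is held between the jaws, the knob at (385,290) has turned, and the robot is clear of everything.

```bash
python3 -c "
from cell import r
print(r.finish_job())"
```

```text
the job is handed in; nothing more can be done
None
```

I laid the yellow gear flat between the vise jaws and let go. I then turned the knob clockwise until it took 0.24 N m more than turning freely, which is about 15 N of clamping, and handed the job in at about 22 s with the robot touching nothing.

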